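Lock the lid of the food-waste caddy with its T-key

TASK

Lock the lid of the food-waste caddy with the red key: lift the red key out of its wooden rest, put its T-shaped foot lengthwise through the slot in the lid until the collar sits on the lid, then give it a quarter turn so that the T lies across the slot, and let go. Leave the blue key in its rest.

Things in the scene. Friction and masses are not known exactly. Their poses are not given: they have to be found in the camera images.
- red_key_grip (a point): Centre of the red key's grip, an upright wing 16 mm thick (x), 60 long (y), 42 high (z, up). From this point down: neck 18 mm across; round collar 56 mm across, underside at -40; shaft 14 mm across; T-foot bar 14 (x) x 60 (y) at -62 to -74, parallel to the grip. Loose, 0.08 to 0.17 kg. Collar on a fixed wooden rest 66 x 104, 48 high; foot hangs in its 22 x 70 slot: lift straight up.
- blue_key_grip (a point): Centre of the blue key's grip. Same form and axes as the red key, in a rest of the same kind; it belongs to another bin. The two keys may stand either way round.
- slot (a point): Centre of the white-edged slot, on the top face of the caddy's green lid (176 mm square, 110 mm above the worktop). Grey caddy, fixed. Axes: z up, y along the slot. Slot 80 mm long (y), 30 wide (x), through the 10 mm lid; empty for 90 mm below. With the key's collar on the lid its T-foot lies 12 mm below the lid's underside and turns freely either way; no stop at the quarter turn.

How it is judged:
By the outcome, as a careful person would: the job done as asked, in the order asked, and still so for the second after the job is handed in, with the robot touching nothing.
It also fails if it takes over 48 s, if anything falls off the work surface, if the arm or the gripper's body presses on something with over 40 N, if the wrist force passes 120 N, or if a joint passes its speed limit or range.

ROBOT

A 6-joint arm with a two-finger parallel gripper is mounted at the origin on a cart in front of the work surface, level with it; the furniture and walls round the work are solid. World frame = base frame: x ahead of the robot, y to its left, z up, the work surface at z = 0. Lengths are in m, angles in rad, forces in N, time in s.
With the tool pointing down it reaches from about 0.425 to 0.95 m from the base axis. Payload 3.5 kg.
Tool frame: the origin (TCP) lies on the centre line of the jaws, within the pads' length; the fingertips stand 14 mm ahead of it and the grasp point (between the pads) lies 5 mm behind it (ctrl.finger_overhang is the distance from the TCP to the fingertips, in m); z points along the fingers, y is the line along which they close (so a half turn about z gives the same grasp; the last joint's range is limited). The gripper opens to 85 mm and grips with 20 to 120 N. Pads are 22 mm wide; open, the fingers measure 114 mm over their backs; the gripper's body (76 mm by 85 mm) begins 54 mm behind the grasp point. The pads swing forward as they close: fully open they stand 13 mm farther back than shut.
Start: joints at [-1.44, 0.286, 1.577, -0, 1.279, -0.15], TCP at [0.187, -0.649, 0.245] pointing down, gripper open.
Joint ranges: [-2.77, 2.77], [-0.9, 2.22], [0.21, 2.48], [-1.53, 4.67], [0.24, 2.81], [-2.84, 2.84]. Speed limits (rad/s): [2.79, 2.79, 3.14, 3.14, 3.14, 3.14].

INTERFACE

Orientations are given as a unit quaternion [x, y, z, w].
In Python, from plant import ctrl gives the robot as it stands.
- The arm moves only by the tool send_rows, never from a script. Its argument "moves" is text: rows parted by semicolons, each of 7 numbers parted by spaces: the turn, a rotation vector about the tool's x, y, z in units of 360 degrees (1.0 is 360 degrees), then the shift along the tool's x, y, z in units of 20 cm (1.0 is 20 cm), then the gripper's target within -1 to 1 (fully open at 1, half-way at 0, shut at -1). A call has 1 to 12 rows; each row is the pose to reach, as a shift and turn from the pose commanded when the call began, along the tool's axes at that moment, turning the shorter way round; what a row does not reach only later rows make up. A row lasts 1/8 s, in which the tool goes at most 62.5 mm and 10.7 degrees, less where a joint would pass 70% of its speed; a pose out of reach is approached as far as the arm can. A call with a number of a shift or a turn outside -1 to 1 is refused whole. A call with a gripper value outside its range is refused whole. The fingers move at their own pace and stop on an object; "newtons" is the grip in N (left out, the last holds). Time passes only in rows, so rows that repeat a pose let the fingers close. It gives the time, the measured TCP pose, the force, the opening and the grip force at its end, in the units of the state.
- ctrl.get_state(): the state, without advancing time (a new reading comes with each control period).
- ctrl.read_camera(name): name is "scene" or "top" or "wrist"; returns a dict with "image" (420x560x3 uint8, red, green, blue), "fovy" (degrees; the focal length in pixels is half the picture's height over the tangent of half this angle, whatever the lens; pixels are square), "cx", "cy" (the principal point, pixels), "extrinsics" (4x4, takes a point from camera to world coordinates). Camera axes: x right, y up, looking along -z (the intrinsics and any distortion apply to the point x, -y, -z); pixel columns grow to the right and rows downward; lengths in m; the calibration is good to about 2 mm. A picture is of the moment at which its call begins. There is no depth.
- ctrl.sign_off(): hands the job in; it is judged then, once.
The state is a dict: "time": time; "qpos": joint angles; "dq": joint speeds; "joint_efforts": joint torques, N m; "eef_pos": TCP position; "tcp_rot": TCP orientation; "contact_force": force on the tool from outside, world axes, zero at the start; "wrist_torque": the same for the moment, N m; "opening": opening from 0.0 (shut) to 1.0 (fully open); "finger_force": force on a finger pad.
Only numpy, scipy, OpenCV 4.12 (cv2) and the standard library are available. Lean on these libraries where they do the work, as an engineer would, in place of code of your own. Each camera call takes 0.05 s, during which the arm holds its last target. There are 200 camera calls.

## Working session

There is one attempt and no reset: what is moved stays moved. The work goes in short steps, Python scripts to look and compute and a tool call to move; the robot and the scene stay as the last step left them, time stands still between calls to the robot, and variables do not carry over. Pictures are saved under pics/ and viewed, at most 10 in all, crops included, and the job is handed in when it is done.

Besides the shell and the picture viewer there is one more tool, called after "Request:" as name(argument=value, ...) on one line, values as JSON. send_rows: Moves the arm, as the interface text tells. Its arguments: {"type":"object","properties":{"moves":{"type":"string"},"newtons":{"type":"number"}},"required":["moves"]}

```bash
ls; mkdir -p pics
python3 - <<'E'
from plant import ctrl
import cv2,numpy as np
print(ctrl.get_state())
for n in("scene","top"):
    r=ctrl.read_camera(n);cv2.imwrite(f"pics/{n}0.png",r["image"][...,::-1])
    print(n,{k:r[k] for k in r if k!="image"})
    np.savez(f"{n}0.npz",**r)
E
```

```text
pics
{'time': 0.0, 'qpos': array([-1.43999206e+00,  2.87202576e-01,  1.57818319e+00,  1.81798172e-05,
        1.27861442e+00, -1.50000720e-01]), 'dq': array([ 0.00128239, -0.00149809,  0.000171  ,  0.00040479,  0.00043144,
        0.00161325]), 'joint_efforts': array([-9.28749469e-04, -4.05982268e+01, -2.92627770e+01, -1.22378719e-04,
        5.90716110e-03, -8.89693865e-06]), 'eef_pos': array([ 0.18701111, -0.64792155,  0.24391919]), 'tcp_rot': array([ 9.90159401e-01,  1.39938957e-01,  2.02549121e-05, -1.20362446e-03]), 'contact_force': array([-0.21373926, -0.12395053, -0.7289507 ]), 'wrist_torque': array([-0.00433357,  0.02572677,  0.01877927]), 'finger_force': 0.0, 'opening': 0.9994007937936958}
scene {'fovy': 51.047739066144416, 'cx': 276.4229545838505, 'cy': 208.20762933955575, 'extrinsics': array([[-0.7304886 ,  0.34855583, -0.58727782, -0.07131772],
       [-0.68289266, -0.38116895,  0.62319166,  0.61983192],
       [-0.00663499,  0.85628212,  0.51646579,  0.65892168],
       [ 0.        ,  0.        ,  0.        ,  1.        ]])}
top {'fovy': 44.44075264421948, 'cx': 290.22384410120696, 'cy': 212.00134715523512, 'extrinsics': array([[-0.00216142,  0.99747874, -0.07093297,  0.44008936],
       [-0.99990829, -0.00310414, -0.01318268, -0.01679386],
       [-0.01336963,  0.07089798,  0.99739397,  1.50349083],
       [ 0.        ,  0.        ,  0.        ,  1.        ]])}
```

View pics/top0.png

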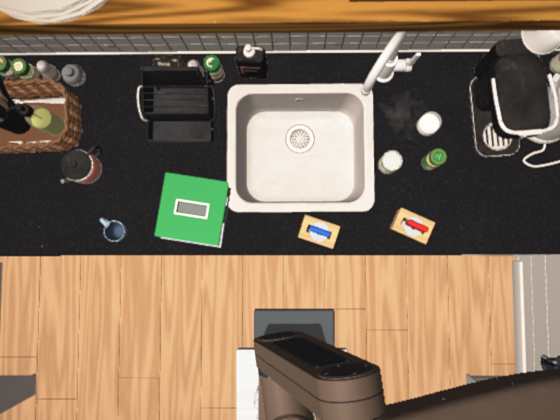

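View pics/scene0.png

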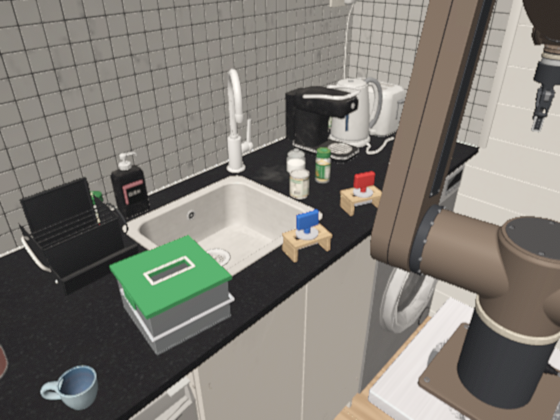

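The top view shows the red key at (415,226), the blue key at (320,231) and the slot at (192,208). The scene view agrees: the red key is at (365,182) and the slot at (170,270).

```bash
cat > h.py <<'E'
import numpy as np,cv2
def ray(r,u,v):
    f=r["image"].shape[0]/2/np.tan(np.radians(float(r["fovy"]))/2)
    d=np.array([(u-r["cx"])/f,-(v-r["cy"])/f,-1.]);E=r["extrinsics"]
    return E[:3,3],E[:3,:3]@d
def toz(r,u,v,z):
    o,d=ray(r,u,v);return o+d*(z-o[2])/d[2]
def masks(im):
    h=cv2.cvtColor(im,cv2.COLOR_RGB2HSV);H,S,V=cv2.split(h)
    return dict(red=((H<6)|(H>174))&(S>170)&(V>90),blue=(H>100)&(H<125)&(S>150)&(V>80),green=(H>55)&(H<85)&(S>120)&(V>80))
def big(m,lo=10):
    c,_=cv2.findContours(m.astype(np.uint8),cv2.RETR_EXTERNAL,cv2.CHAIN_APPROX_NONE)
    return sorted([x for x in c if cv2.contourArea(x)>lo],key=cv2.contourArea)[::-1]
def rect(r,c,z):
    p=np.array([toz(r,*q,z)[:2] for q in c.reshape(-1,2)]).astype(np.float32)
    (x,y),(w,h),a=cv2.minAreaRect(p)
    if w<h:a+=90;w,h=h,w
    return np.round([x,y,w,h],4),round((a+90)%180-90,1)  # long-axis angle from world x
E
python3 - <<'E'
from h import *
for n in("top","scene"):
    r=dict(np.load(n+"0.npz"));im=r["image"];M=masks(im)
    for k in("red","blue"):
        for c in big(M[k])[:3]: print(n,k,cv2.boundingRect(c),cv2.contourArea(c),rect(r,c,.109),rect(r,c,.088))
    g=big(M["green"],500)[0];print(n,"lid",rect(r,g,.11))
    fill=cv2.drawContours(np.zeros(im.shape[:2],np.uint8),[cv2.convexHull(g)],-1,1,-1)
    fill=cv2.erode(fill,np.ones((9,9)))
    for c in big((fill>0)&~M["green"],50)[:2]: print(n,"slot edge",rect(r,c,.11))
E
```

```text
top red (406, 220, 22, 12) 100.5 (array([ 0.5001, -0.3399,  0.0602,  0.0176]), 65.1) (array([ 0.501 , -0.3448,  0.0611,  0.0178]), 65.1)
top blue (309, 226, 21, 11) 74.0 (array([ 0.4878, -0.0764,  0.0582,  0.0129]), 71.4) (array([ 0.4885, -0.0773,  0.0591,  0.0131]), 71.4)
top lid (array([0.5498, 0.271 , 0.18  , 0.1784]), 81.1)
top slot edge (array([0.5497, 0.2719, 0.0973, 0.0473]), 81.1)
scene red (354, 172, 21, 19) 245.5 (array([ 0.4797, -0.3092,  0.113 ,  0.0513]), -60.6) (array([ 0.5008, -0.3446,  0.1173,  0.0532]), -60.6)
scene blue (297, 209, 22, 24) 285.5 (array([ 0.465 , -0.0537,  0.0994,  0.0484]), -49.2) (array([ 0.4854, -0.0795,  0.1032,  0.0502]), -49.2)
scene lid (array([0.5461, 0.2764, 0.1876, 0.181 ]), -9.6)
scene slot edge (array([0.5497, 0.2707, 0.0974, 0.0525]), 81.1)
```

```bash
cat >> h.py <<'E'
from scipy.spatial.transform import Rotation as R
def go(s,xyz,yaw,note=""):
    """row (turn, shift) to a tool-down pose whose tool x has world angle yaw (deg)"""
    C=R.from_quat(s["tcp_rot"]);a=np.radians(yaw)/2
    T=R.from_quat([np.cos(a),np.sin(a),0,0])
    print(note,np.round((C.inv()*T).as_rotvec()/2/np.pi,4),np.round(C.inv().apply(np.array(xyz)-s["eef_pos"])/.2,4))
E
python3 - <<'E'
from h import *
from plant import ctrl
s=ctrl.get_state();p=s["eef_pos"];t=np.array([.5003,-.341,.22])
for f in(.5,1):go(s,p+(t-p)*f,65.1)
E
```

```text
[-0.0003 -0.0002 -0.1361] [ 0.9652 -0.5202  0.0615]
 [-0.0003 -0.0002 -0.1361] [ 1.9305 -1.0404  0.1231]
```

Request:
send_rows(moves="0 0 -0.136 0.965 -0.52 0.06 1;0 0 -0.136 0.965 -0.52 0.06 1;0 0 -0.136 0.965 -0.52 0.06 1;0 0 -0.136 0.965 -0.52 0.06 1;0 0 -0.136 0.965 -0.52 0.06 1;0 0 -0.136 0.965 -0.52 0.06 1", newtons=60)

```text
time: 0.85
eef_pos: [0.344, -0.4945, 0.2328]
tcp_rot: [0.843, 0.538, 0.0, -0.0]
contact_force: [-1.2, -0.3, -0.0]
opening: 1.001
finger_force: 0.0
```

Run:
```python
from h import *
from plant import ctrl
s=ctrl.get_state();print(s["eef_pos"],s["qpos"],s["time"])
go(s,[.5003,-.341,.22],65.1)
```

```text
[ 0.34399216 -0.49448304  0.23282379] [-1.13126015e+00  1.39108158e-01  1.77272963e+00 -7.62331823e-05
  1.23063356e+00 -6.95512534e-01] 0.85
 [-0.0001 -0.0001 -0.0002] [1.0255 0.3847 0.0644]
```

Request:
send_rows(moves="0 0 0 1 0.385 0.064 1;0 0 0 1 0.385 0.064 1;0 0 0 1 0.385 0.064 1;0 0 0 1 0.385 0.064 1;0 0 0 1 0.385 0.064 1;0 0 0 1 0.385 0.064 1")

```text
time: 1.6
eef_pos: [0.4973, -0.3471, 0.2203]
tcp_rot: [0.844, 0.537, -0.0, -0.0]
contact_force: [-0.0, 0.1, -0.3]
opening: 0.999
finger_force: 0.0
```

Run:
```python
from h import *
from plant import ctrl
s=ctrl.get_state();print(s["eef_pos"],s["qpos"],s["time"])
r=ctrl.read_camera("wrist");cv2.imwrite("pics/w1.png",r["image"][...,::-1]);np.savez("w1.npz",**r)
print(r["extrinsics"],r["fovy"])
for c in big(masks(r["image"])["red"],100)[:3]: print(cv2.boundingRect(c),rect(r,c,.109),rect(r,c,.088))
go(s,[.5003,-.341,.085],65.1)
```

```text
[ 0.49728602 -0.34707965  0.22034873] [-7.76330733e-01  1.58666852e-01  1.77426880e+00 -4.82240889e-04
  1.20895383e+00 -3.38948190e-01] 1.6
[[ 9.06083471e-01  4.07016785e-01  1.15542550e-01  5.26552538e-01]
 [-4.23098921e-01  8.71783095e-01  2.46944404e-01 -2.84226740e-01]
 [-2.17524290e-04 -2.72638171e-01  9.62116615e-01  3.48387739e-01]
 [ 0.00000000e+00  0.00000000e+00  0.00000000e+00  1.00000000e+00]] 67.59737984347892
(276, 165, 17, 76) (array([ 0.5021, -0.3417,  0.061 ,  0.013 ]), 65.0) (array([ 0.5   , -0.3468,  0.0664,  0.0141]), 65.0)
 [-0.0001  0.0001 -0.0004] [0.0341 0.0011 0.6767]
```

View pics/w1.png

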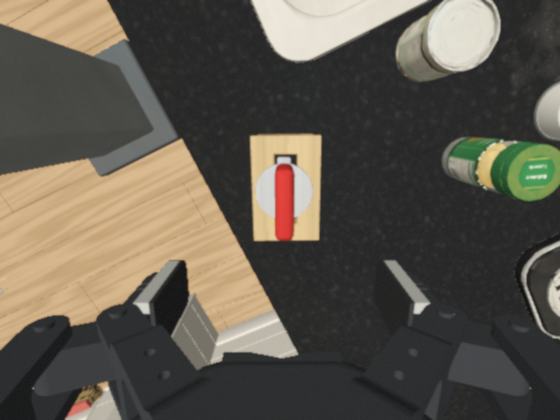

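The wrist view shows the red grip at (285,202), upright between the open fingers and clear of the jars. Its cast position of (0.502,-0.342) at 65° matches the top view.

Request:
send_rows(moves="0 0 0 0.033 0.005 0.25 1;0 0 0 0.033 0.005 0.45 1;0 0 0 0.033 0.005 0.6 1;0 0 0 0.033 0.005 0.677 1;0 0 0 0.033 0.005 0.677 1;0 0 0 0.033 0.005 0.677 -1;0 0 0 0.033 0.005 0.677 -1;0 0 0 0.033 0.005 0.677 -1;0 0 0 0.033 0.005 0.677 -1;0 0 0 0.033 0.005 0.677 -1;0 0 0 0.033 0.005 0.677 -1", newtons=60)

```text
time: 3.02
eef_pos: [0.5019, -0.3408, 0.0858]
tcp_rot: [0.843, 0.538, 0.0, 0.0]
contact_force: [0.6, 0.6, 3.9]
opening: 0.177
finger_force: 58.8
```

Request:
send_rows(moves="0 0 0 0 0 -0.15 -1;0 0 0 0 0 -0.35 -1;0 0 0 0 0 -0.6 -1;0 0 0 0 0 -0.85 -1;0 0 0 0 0 -0.9 -1;0 0 0 0 0 -0.9 -1")

```text
time: 3.78
eef_pos: [0.5014, -0.3405, 0.2644]
tcp_rot: [0.843, 0.538, -0.0, -0.0]
contact_force: [-0.3, 0.4, -3.1]
opening: 0.179
finger_force: 73.4
```

Run:
```python
from h import *
from plant import ctrl
s=ctrl.get_state();print(s["eef_pos"],s["opening"],s["finger_force"],s["contact_force"])
r=ctrl.read_camera("scene");cv2.imwrite("pics/s2.png",r["image"][...,::-1])
p=s["eef_pos"];t=np.array([.5497,.2715,.265])
go(s,p+(t-p)*.3,81.1);go(s,t,81.1)
```

```text
[ 0.50138852 -0.34053693  0.26440596] 0.17949564101413357 73.39503049850464 [-0.26028845  0.42940426 -3.14901356]
 [-0.0001 -0.     -0.0446] [ 8.629e-01 -3.216e-01 -6.000e-04]
 [-0.0001 -0.     -0.0446] [ 2.8765e+00 -1.0719e+00 -2.0000e-03]
```

View pics/s2.png

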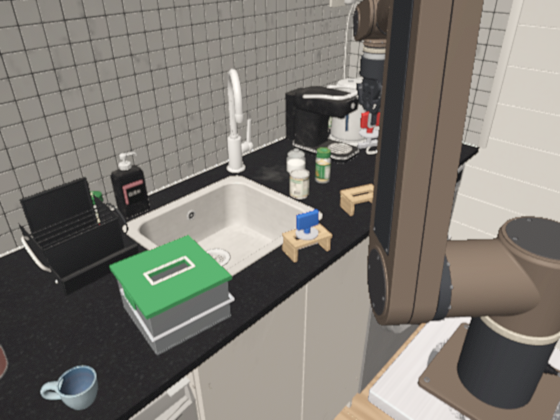

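The key hangs from the gripper, with its red grip near (370,122), and the red rest is empty. I'll carry it to the slot.

Request:
send_rows(moves="0 0 -0.01 0.2 -0.075 0 -1;0 0 -0.025 0.43 -0.16 0 -1;0 0 -0.044 0.65 -0.24 0 -1;0 0 -0.044 0.86 -0.32 0 -1;0 0 -0.044 0.86 -0.32 0 -1")

```text
time: 4.45
eef_pos: [0.5149, -0.1546, 0.2617]
tcp_rot: [0.76, 0.65, -0.001, -0.003]
contact_force: [-0.3, -0.7, -2.1]
opening: 0.178
finger_force: 73.1
```

Run:
```python
from h import *
from plant import ctrl
s=ctrl.get_state();print(s["eef_pos"],s["opening"])
p=s["eef_pos"];t=np.array([.5497,.2715,.265])
go(s,p+(t-p)*.46,81.1);go(s,t,81.1)
```

```text
[ 0.51494217 -0.15455741  0.26171736] 0.17833142987706657
 [-0.0009 -0.0004  0.    ] [ 0.9805 -0.0724 -0.0049]
 [-0.0009 -0.0004  0.    ] [ 2.1316 -0.1573 -0.0106]
```

Request:
send_rows(moves="0 0 0 0.25 -0.02 0 -1;0 0 0 0.5 -0.036 0 -1;0 0 0 0.75 -0.054 0 -1;0 0 0 0.98 -0.07 0 -1")

```text
time: 4.95
eef_pos: [0.5327, 0.0387, 0.2627]
tcp_rot: [0.761, 0.648, -0.001, -0.001]
contact_force: [0.4, -0.8, -1.5]
opening: 0.18
finger_force: 73.1
```

Request:
send_rows(moves="0 0 0 0.25 -0.02 0 -1;0 0 0 0.5 -0.036 0 -1;0 0 0 0.75 -0.054 0 -1;0 0 0 0.98 -0.07 0 -1;0 0 0 0.98 -0.07 0 -1;0 0 0 0.98 -0.07 0 -1")

```text
time: 5.7
eef_pos: [0.5503, 0.2326, 0.2631]
tcp_rot: [0.761, 0.649, -0.002, -0.0]
contact_force: [-0.9, -0.1, -1.2]
opening: 0.181
finger_force: 73.1
```

Run:
```python
from h import *
from plant import ctrl
s=ctrl.get_state();print(s["eef_pos"],s["opening"],s["qpos"])
go(s,[.5497,.2715,.265],81.1)
r=ctrl.read_camera("wrist");im=r["image"]
cv2.imwrite("pics/w3.png",im[...,::-1]);np.savez("w3.npz",**r)
M=masks(im)
for c in big(M["red"],100)[:3]: print("red",cv2.boundingRect(c))
g=big(M["green"],500)[0]
fill=cv2.drawContours(np.zeros(im.shape[:2],np.uint8),[cv2.convexHull(g)],-1,1,-1)
for c in big((cv2.erode(fill,np.ones((9,9)))>0)&~M["green"],200)[:3]: print("hole",cv2.boundingRect(c),rect(r,c,.11))
```

```text
[0.55028441 0.23263703 0.26305728] 0.18094030055536434 [ 2.30600570e-01  1.05527030e-01  1.75348685e+00 -8.64719167e-04
  1.28598662e+00  3.90270465e-01]
 [-0.0005  0.0003 -0.0007] [ 0.1914 -0.0338 -0.01  ]
red (261, 217, 41, 141)
hole (232, 103, 99, 144) (array([0.5525, 0.2515, 0.1305, 0.0943]), 81.0)
```

View pics/w3.png

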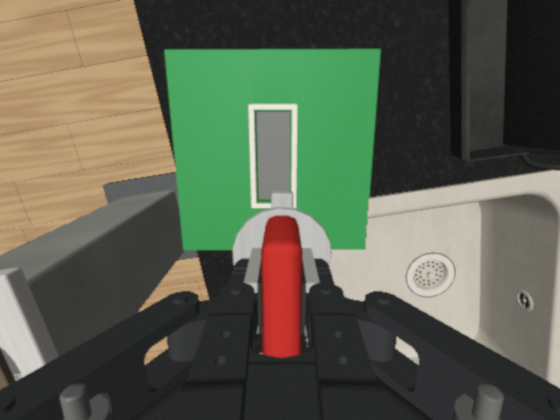

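The lid and slot are clear: the white edge runs from (249,104) to (299,208), with the inner hole about x 257–293. The key's foot end shows at (282,194) and the red grip is straight. I'll cast these to compare the key with the slot.

Run:
```python
from h import *
r=dict(np.load("w3.npz"));im=r["image"].astype(int)
M=(im.min(2)>190)&(np.ptp(im,axis=2)<50)
w=M.astype(np.uint8);w[:, :235]=0;w[:,312:]=0;w[:95]=0;w[206:]=0
ys,xs=np.nonzero(w);print(xs.min(),xs.max(),ys.min())
P=lambda u,v,z:np.round(toz(r,u,v,z),4)
for y in(120,150,180):
    row=np.nonzero(w[y])[0]; print(y,row.min(),row.max(),P(row.min(),y,.11),P(row.max()+1,y,.11), "mid",P((row.min()+row.max()+1)/2,y,.11))
for v in(104,208):print("end",P(274,v,.11))
# foot columns: edges near row 200
for y in(197,201):print(y,im[y,262:302:2].sum(1)//3)
print(im[184:200,282].tolist())
for z in(.2035,.1915):print("foot end",z,P(282,194,z))
f=np.array([.5503,.2326]);a=np.radians(81.1);print("expected",f+.03*np.array([np.cos(a),np.sin(a)]))
```

```text
249 296 105
120 250 296 [0.5344 0.3064 0.11  ] [0.5744 0.3    0.11  ] mid [0.5544 0.3032 0.11  ]
150 250 295 [0.5297 0.2813 0.11  ] [0.5698 0.2749 0.11  ] mid [0.5498 0.2781 0.11  ]
180 251 295 [0.5256 0.2548 0.11  ] [0.5659 0.2484 0.11  ] mid [0.5458 0.2516 0.11  ]
end [0.557 0.316 0.11 ]
end [0.5419 0.2256 0.11  ]
197 [128 127 129 127 133 178 189 190 188 184 183 183 183 185 183 164 217 162
 106 107]
201 [ 89  89  87  90 111 176 189 190 188 183 182 184 183 185 182 161 216 162
 107 106]
[[130, 131, 128], [129, 131, 127], [130, 131, 128], [130, 132, 127], [129, 131, 128], [131, 132, 128], [135, 134, 131], [140, 138, 135], [149, 148, 145], [164, 167, 163], [179, 183, 178], [184, 187, 182], [184, 186, 181], [185, 185, 180], [183, 183, 179], [184, 184, 180]]
foot end 0.2035 [0.5548 0.2588 0.2035]
foot end 0.1915 [0.5543 0.256  0.1915]
expected [0.55494131 0.2622388 ]
```

Request:
send_rows(moves="0 0 -0.0007 0.1 -0.015 0 -1;0 0 -0.0007 0.21 -0.033 0.1 -1;0 0 -0.0007 0.21 -0.033 0.25 -1;0 0 -0.0007 0.21 -0.033 0.33 -1;0 0 -0.0007 0.21 -0.033 0.33 -1;0 0 -0.0007 0.21 -0.033 0.33 -1")

```text
time: 6.5
eef_pos: [0.5513, 0.2765, 0.2001]
tcp_rot: [0.76, 0.65, 0.001, 0.0]
contact_force: [-0.5, 0.1, -2.1]
opening: 0.179
finger_force: 73.2
```

Run:
```python
from h import *
from plant import ctrl
s=ctrl.get_state();print(s["eef_pos"],s["opening"])
go(s,[.5503,.2752,.17],81.1,"part");go(s,[.5503,.2752,.148],81.1,"full")
a=ctrl.read_camera("wrist")["image"];b=ctrl.read_camera("scene")["image"]
b=cv2.resize(b[120:330,60:340],None,fx=2,fy=2)
cv2.imwrite("pics/w4.png",cv2.resize(np.hstack([a,b]),(800,300),interpolation=cv2.INTER_AREA)[...,::-1])
```

```text
[0.55127131 0.2764774  0.20005696] 0.17916488758620758
part [ 0.0002 -0.0001  0.0001] [-0.0072 -0.004   0.1503]
full [ 0.0002 -0.0001  0.0001] [-0.0073 -0.0042  0.2603]
```

View pics/w4.png

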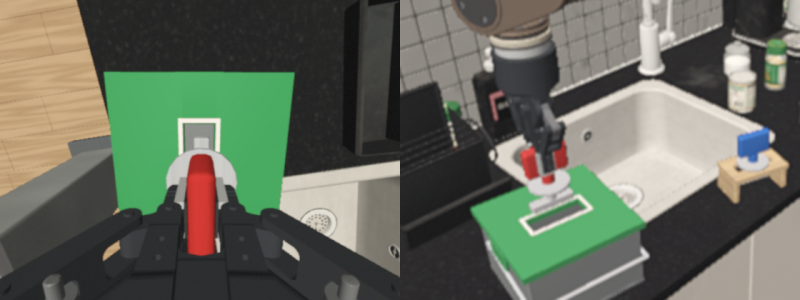

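The foot (bar at about (550,197) in the right half) lies parallel to the slot and just above it, and it is centred across the slot in the wrist view. I'll lower it gently.

Request:
send_rows(moves="0 0 0 -0.007 -0.004 0.04 -1;0 0 0 -0.007 -0.004 0.08 -1;0 0 0 -0.007 -0.004 0.12 -1;0 0 0 -0.007 -0.004 0.15 -1;0 0 0 -0.007 -0.004 0.15 -1")

```text
time: 7.22
eef_pos: [0.5492, 0.2749, 0.1681]
tcp_rot: [0.76, 0.65, -0.001, -0.0]
contact_force: [0.9, -0.3, -0.8]
opening: 0.179
finger_force: 73.1
```

Request:
send_rows(moves="0 0 0 0 0 0.03 -1;0 0 0 0 0 0.06 -1;0 0 0 0 0 0.08 -1;0 0 0 0 0 0.095 -1;0 0 0 0 0 0.095 -1;0 0 0 0 0 0.095 -1")

```text
time: 7.98
eef_pos: [0.5498, 0.275, 0.1503]
tcp_rot: [0.76, 0.65, 0.0, 0.0]
contact_force: [-0.3, -0.0, -1.5]
opening: 0.178
finger_force: 73.2
```

Request:
send_rows(moves="0 0 0 0 0 0.008 -1;0 0 0 0 0 0.014 -1;0 0 0 0 0 0.014 -1;0 0 0 0 0 0.014 -1")

```text
time: 8.48
eef_pos: [0.55, 0.2751, 0.1487]
tcp_rot: [0.76, 0.65, 0.0, 0.0]
contact_force: [-1.9, 0.0, 4.9]
opening: 0.177
finger_force: 74.1
```

Request:
send_rows(moves="0 0 -0.025 0 -0.003 0 -1;0 0 -0.05 -0.001 -0.006 0 -1;0 0 -0.075 -0.002 -0.009 0 -1;0 0 -0.1 -0.004 -0.012 0 -1;0 0 -0.125 -0.006 -0.014 0 -1;0 0 -0.15 -0.008 -0.016 0 -1;0 0 -0.175 -0.011 -0.018 0 -1;0 0 -0.2 -0.014 -0.019 0 -1;0 0 -0.225 -0.017 -0.02 0 -1;0 0 -0.25 -0.02 -0.02 0 -1;0 0 -0.25 -0.02 -0.02 0 -1;0 0 -0.25 -0.02 -0.02 0 -1")

```text
time: 9.98
eef_pos: [0.546, 0.2714, 0.1486]
tcp_rot: [0.078, 0.997, -0.0, 0.001]
contact_force: [-1.0, -2.4, 5.9]
opening: 0.175
finger_force: 74.0
```

Run:
```python
from h import *
from plant import ctrl
s=ctrl.get_state();print(s["eef_pos"],s["qpos"],s["contact_force"],s["wrist_torque"])
go(s,[.5458,.2717,.1485],171.1)
a=ctrl.read_camera("wrist")["image"];b=ctrl.read_camera("scene")["image"]
b=cv2.resize(b[120:330,60:340],None,fx=2,fy=2)
cv2.imwrite("pics/w5.png",cv2.resize(np.hstack([a,b]),(800,300),interpolation=cv2.INTER_AREA)[...,::-1])
```

```text
[0.54601121 0.27135775 0.14860312] [ 2.95495786e-01  2.39128949e-01  1.82001829e+00 -1.49210445e-03
  1.08020425e+00 -1.11931201e+00] [-1.03770898 -2.35843193  5.89487146] [-0.52470907  0.11314442 -0.0321881 ]
 [-0.      0.0004  0.    ] [0.0013 0.0015 0.0005]
```

View pics/w5.png

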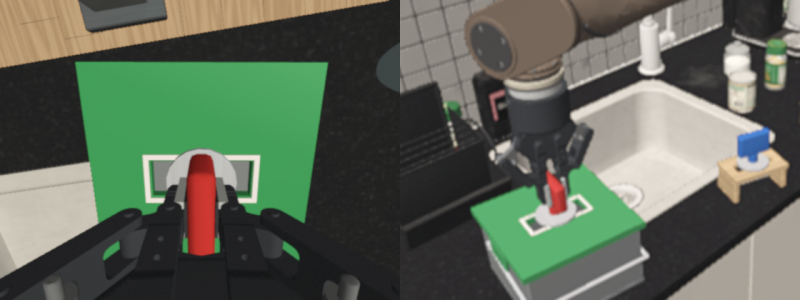

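The key is seated on the lid and turned across the slot: in the wrist view the red grip is perpendicular to the white edge and the collar covers its middle. I'll release and rise.

Request:
send_rows(moves="0 0 0 0 0 0 -0.4;0 0 0 0 0 0 0.2;0 0 0 0 0 0 0.6;0 0 0 0 0 0 1;0 0 0 0 0 0 1;0 0 0 0 0 -0.1 1;0 0 0 0 0 -0.3 1;0 0 0 0 0 -0.6 1;0 0 0 0 0 -0.75 1;0 0 0 0 0 -0.75 1")

```text
time: 11.32
eef_pos: [0.5468, 0.2722, 0.3033]
tcp_rot: [0.077, 0.997, 0.002, 0.005]
contact_force: [0.3, -0.6, -0.1]
opening: 1.001
finger_force: 0.0
```

Run:
```python
from h import *
from plant import ctrl
s=ctrl.get_state();print(s["eef_pos"],s["opening"],s["contact_force"])
r=ctrl.read_camera("wrist");a=r["image"];b=ctrl.read_camera("scene")["image"]
for c in big(masks(a)["red"],100)[:2]: print(cv2.boundingRect(c),rect(r,c,.171),rect(r,c,.15))
b=cv2.resize(b[120:330,60:340],None,fx=2,fy=2)
cv2.imwrite("pics/w6.png",cv2.resize(np.hstack([a,b]),(800,300),interpolation=cv2.INTER_AREA)[...,::-1])
```

```text
[0.54675723 0.27219488 0.30332075] 1.000937513001961 [ 0.25027285 -0.61192501 -0.12090915]
(272, 168, 16, 69) (array([0.546 , 0.2716, 0.0602, 0.0131]), -8.5) (array([0.5515, 0.2706, 0.0651, 0.0142]), -8.5)
```

View pics/w6.png

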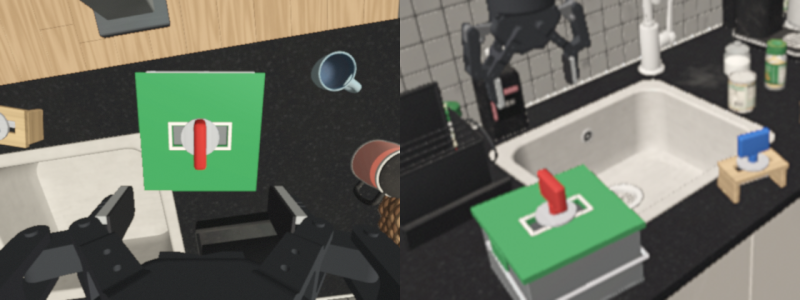

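The key stands free on the lid at -8.5°, against 81.1° for the slot, so the turn is about 90°. Its wing measures 60 mm at the expected height, and the blue key is still in its rest. I'll hand the job in.

```bash
python3 -c "
from plant import ctrl
print(ctrl.sign_off())"
```

```text
the job is handed in; nothing more can be done
None
```

The red key sits in the lid, collar down and turned about 90° across the slot; the gripper has let go, the blue key is still in its rest, and the job was handed in at about 11.4 s.

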